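# Level the bench balance by moving a press-in weight

## Task

One pan of the bench balance is down. Pull the weight out of the socket on the low pan and press it fully home in the free socket of the other pan, so that the two pans sit level. Be gentle with its bearings: feel for the bottom and never force the weight down with more than 15 N. Leave the two loads on their pans and the tools round about where they are.

Things in the scene. Friction and masses are not known exactly. Their poses are not given: they have to be found in the camera images.
- balance: two-pan bench balance, fixed, 270 x 146 mm over its pans. Origin: centre of its foot on the desk; its x axis runs from the near pan (centre at x = -85 mm) to the far pan (+85 mm). The pans stay horizontal and move only up and down, oppositely. Level: pan top 67 mm above the desk. Each pan has two sockets, at y = +50 and -50 mm, and a load in its middle. Between the pans stands an index post, top 95 mm
- pan_near (a joint): height of the near pan above level, m: 0 level; the other pan reads the opposite. Springs: 0.1 N of unbalance shifts a pan 0.6 mm. Each pan has its own rigid stop, a wedge under it, somewhere 4 to 17 mm below level: not known, to be felt. A pan follows a weight that is pulled or pressed (up to 5 N) until a stop is met, and only then the stem slides home
- near_right_socket (a point): mouth of the right (-y) socket of the near pan: centre of the hole in the top of its 36 x 36 x 22 mm block. Hole 16 mm wide, 19 mm deep, Two sprung balls in its wall, 6 mm below the mouth, grip the stem: the push needed grows to 6 to 11 N just before home, and pulling out takes as much; its own weight does not seat it. Moves with the pan; z up
- near_left_socket (a point): mouth of the left (+y) socket of the near pan: centre of the hole in the top of its 36 x 36 x 22 mm block. Hole 16 mm wide, 19 mm deep, Two sprung balls in its wall, 6 mm below the mouth, grip the stem: the push needed grows to 6 to 11 N just before home, and pulling out takes as much; its own weight does not seat it. Moves with the pan; z up
- pan_far (a joint): height of the far pan above level, m: 0 level; the other pan reads the opposite. Springs: 0.1 N of unbalance shifts a pan 0.6 mm. Each pan has its own rigid stop, a wedge under it, somewhere 4 to 17 mm below level: not known, to be felt. A pan follows a weight that is pulled or pressed (up to 5 N) until a stop is met, and only then the stem slides home
- far_right_socket (a point): mouth of the right (-y) socket of the far pan: centre of the hole in the top of its 36 x 36 x 22 mm block. Hole 16 mm wide, 19 mm deep, Two sprung balls in its wall, 6 mm below the mouth, grip the stem: the push needed grows to 6 to 11 N just before home, and pulling out takes as much; its own weight does not seat it. Moves with the pan; z up
- far_left_socket (a point): mouth of the left (+y) socket of the far pan: centre of the hole in the top of its 36 x 36 x 22 mm block. Hole 16 mm wide, 19 mm deep, Two sprung balls in its wall, 6 mm below the mouth, grip the stem: the push needed grows to 6 to 11 N just before home, and pulling out takes as much; its own weight does not seat it. Moves with the pan; z up
- weight_1: steel weight, 90 g (the two are equal), at first in the left socket of the near pan. Origin: centre of the underside of its flange (36 mm wide, 12 thick). Above the flange a round upright grip, 16 mm wide, 12 to 50 mm above the origin; below it a stem 17 mm long, tapering from 14 mm wide to 11 at the foot. z up. Fully home, the flange lies on the socket block, origin at the socket's mouth
- weight_2: steel weight, 90 g (the two are equal), at first in the right socket of the far pan. Origin: centre of the underside of its flange (36 mm wide, 12 thick). Above the flange a round upright grip, 16 mm wide, 12 to 50 mm above the origin; below it a stem 17 mm long, tapering from 14 mm wide to 11 at the foot. z up. Fully home, the flange lies on the socket block, origin at the socket's mouth
- probe_head: load: dark stepped round probe head, 33 mm wide, 46 mm tall, about 230 g, standing in the middle of one of the pans. Origin: centre of its underside
- battery: load: flat grey battery cell 53 x 34 x 10 mm, about 50 g, lying in the middle of the other pan, its long side along the balance's x. Origin: centre of its underside
- tape_roll: bystander: black roll of tape, 62 mm wide, 19 mm high. Origin: centre of its underside
- screwdriver: bystander: small dark screwdriver, 145 mm long along its y axis, 20 mm high. Origin: centre of its underside
- cutters: bystander: red-handled side cutters, 146 mm long along x, 44 mm wide, 11 mm high. Origin: centre of its underside
Not all that is in view belongs to the job. Leave any blue look-alike of the weight_1 alone. Leave any green look-alike of the weight_2 alone.

How it is judged:
By the outcome, as a careful person would: the job done as asked, in the order asked, and still so for the second after the job is handed in, with the robot touching nothing.
It also fails if it takes over 64 s, if anything falls off the work surface, if the arm or the gripper's body presses on something with over 40 N, if the wrist force passes 120 N, or if a joint passes its speed limit or range.

## Robot

A 6-joint arm with a two-finger parallel gripper is mounted at the origin on the work surface; the furniture and walls round the work are solid. World frame = base frame: x ahead of the robot, y to its left, z up, the work surface at z = 0. Lengths are in m, angles in rad, forces in N, time in s.
With the tool pointing down it reaches from about 0.225 to 0.875 m from the base axis. Payload 3.4 kg.
Tool frame: the origin (TCP) lies at the very end of the fingers, on their centre line; the grasp point (between the pads) lies 19 mm behind it (manip.pinch_z is the distance from the TCP to the grasp point, in m); z points along the fingers, y is the line along which they close (so a half turn about z gives the same grasp; the last joint's range is limited). The gripper opens to 85 mm and grips with 20 to 120 N. Pads are 22 mm wide; open, the fingers measure 114 mm over their backs; the gripper's body (76 mm by 85 mm) begins 54 mm behind the grasp point. The pads swing forward as they close: fully open they stand 13 mm farther back than shut.
Start: joints at [-1.342, 0.276, 1.505, -0, 1.361, -0.121], TCP at [0.197, -0.54, 0.231] pointing down, gripper open.
Joint ranges: [-2.89, 2.89], [-0.75, 2.08], [0.22, 2.7], [-1.18, 4.32], [0.11, 2.71], [-2.7, 2.7]. Speed limits (rad/s): [2.57, 2.57, 3.14, 3.14, 3.14, 3.14].

## Interface

Orientations are given as a unit quaternion [w, x, y, z].
In Python, from rig import manip gives the robot as it stands. The module is installed in compiled form; this text tells all that it offers.
- The arm moves only by the shell command python3 -m jog 'ROWS' [FORCE]. ROWS is JSON, a list of rows, each an object of numbers: "dx", "dy", "dz": the shift along the tool's x, y, z each as a share of 25 cm, from -1 to 1; "ax", "ay", "az": the turn, a rotation vector about the tool's x, y, z each as a share of 90 degrees, from -1 to 1; "grip": the opening, from -1 (shut) to 1 (fully open), so that 0 is half open. A call has 1 to 5 rows; each row is the pose to reach, as a shift and turn from the pose commanded when the call began, along the tool's axes at that moment; what a row does not reach only later rows make up. A row lasts 1/12 s, in which the tool goes at most 41.7 mm and 7.16 degrees, less where a joint would pass 70% of its speed; a pose out of reach is approached as far as the arm can. A call with a number of a shift or a turn outside -1 to 1 is refused whole. A call with a gripper value outside its range is refused whole. The fingers move at their own pace and stop on an object; FORCE is the grip in N (left out, the last holds). Time passes only in rows, so rows that repeat a pose let the fingers close. It gives the time, the measured TCP pose, the force, the opening and the grip force at its end, in the units of the state.
- manip.get_state(): the state, without advancing time (a new reading comes with each control period).
- manip.get_image(name): name is "side" or "top" or "wrist"; returns a dict with "img" (384x512x3 uint8, red, green, blue), "mtx" (3x3 intrinsics, pixels), "world_to_cam" (4x4, takes a point from world to camera coordinates); the wrist camera has in their place "T_tool_cam" (4x4, takes a point from camera to tool coordinates, whose origin is the TCP and whose axes are the flange's). Camera axes: x right, y down, z forward; pixel columns grow to the right and rows downward; lengths in m; the calibration is good to about 2 mm. A picture is of the moment at which its call begins: read the wrist's pose just before it. There is no depth.
- manip.sign_off(): hands the job in; it is judged then, once.
The state is a dict: "clock": time; "qpos": joint angles; "qd": joint speeds; "effort": joint torques, N m; "position": TCP position; "ee_rot": TCP orientation; "contact_force": force on the tool from outside, world axes, zero at the start; "moment": the same for the moment, N m; "width": finger opening in m; "gripper_force": force on a finger pad.
Only numpy, scipy, OpenCV 4.12 (cv2) and the standard library are available. Lean on these libraries where they do the work, as an engineer would, in place of code of your own. Each camera call takes 0.05 s, during which the arm holds its last target. There are 200 camera calls.

## Working session

There is one attempt and no reset: what is moved stays moved. The work goes in short steps, Python scripts to look and compute and a shell command to move; the robot and the scene stay as the last step left them, time stands still between calls to the robot, and variables do not carry over. Pictures are saved under pics/ and viewed, at most 10 in all, crops included, and the job is handed in when it is done.

```bash
mkdir -p pics
python3 - <<'E'
from rig import manip
import cv2,numpy as np
s=manip.get_state();print(s)
print(manip.pinch_z)
for n in ("side","top","wrist"):
    d=manip.get_image(n);cv2.imwrite(f"pics/{n}0.png",d["img"][:,:,::-1])
    np.savez(f"{n}0.npz",**d)
    print(n,{k:np.round(v,4).tolist() for k,v in d.items() if k!="img"})
a=[cv2.imread(f"pics/{n}0.png") for n in ("top","side")]
cv2.imwrite("pics/topx.png",cv2.resize(a[0],(800,600),interpolation=cv2.INTER_CUBIC))
cv2.imwrite("pics/sidex.png",cv2.resize(a[1],(800,600),interpolation=cv2.INTER_CUBIC))
E
```

```text
{'clock': 0.0, 'qpos': array([-1.34205064e+00,  2.76622934e-01,  1.50613308e+00, -6.92967783e-06,
        1.36068903e+00, -1.21010748e-01]), 'qd': array([-1.42728401e-04,  6.38474086e-04,  8.41141807e-05, -1.30473488e-03,
       -4.72689549e-04, -6.95691508e-04]), 'effort': array([ 4.06084491e-04, -4.16773868e+01, -2.45808560e+01,  1.17021791e-04,
        1.11328525e-02,  1.19038432e-06]), 'position': array([ 0.19690213, -0.53967957,  0.23042379]), 'ee_rot': array([-9.24670826e-04,  9.84747187e-01,  1.73988852e-01, -5.32508025e-05]), 'contact_force': array([0.28216456, 0.24461407, 1.10785187]), 'moment': array([0.01031478, 0.01019812, 0.02258469]), 'gripper_force': 0.0, 'width': 0.08541060158259628}
0.0187
side {'mtx': [[446.9323, 0.0, 258.9947], [0.0, 446.9323, 192.6005], [0.0, 0.0, 1.0]], 'world_to_cam': [[-0.8202, -0.5721, 0.0011, 0.477], [-0.4021, 0.5752, -0.7123, 0.2174], [0.4069, -0.5847, -0.7018, 0.8707], [0.0, 0.0, 0.0, 1.0]]}
top {'mtx': [[377.2512, 0.0, 257.277], [0.0, 377.2512, 187.6278], [0.0, 0.0, 1.0]], 'world_to_cam': [[-0.0093, -0.9997, 0.0212, 0.0724], [-0.9909, 0.0064, -0.1348, 0.5193], [0.1346, -0.0223, -0.9906, 0.8565], [0.0, 0.0, 0.0, 1.0]]}
wrist {'mtx': [[283.1533, 0.0, 258.5531], [0.0, 283.1533, 187.3562], [0.0, 0.0, 1.0]], 'T_tool_cam': [[-0.0004, -0.9467, -0.3221, 0.0822], [1.0, -0.0006, 0.0005, 0.0002], [-0.0006, -0.3221, 0.9467, -0.1421], [0.0, 0.0, 0.0, 1.0]]}
```

View pics/topx.png

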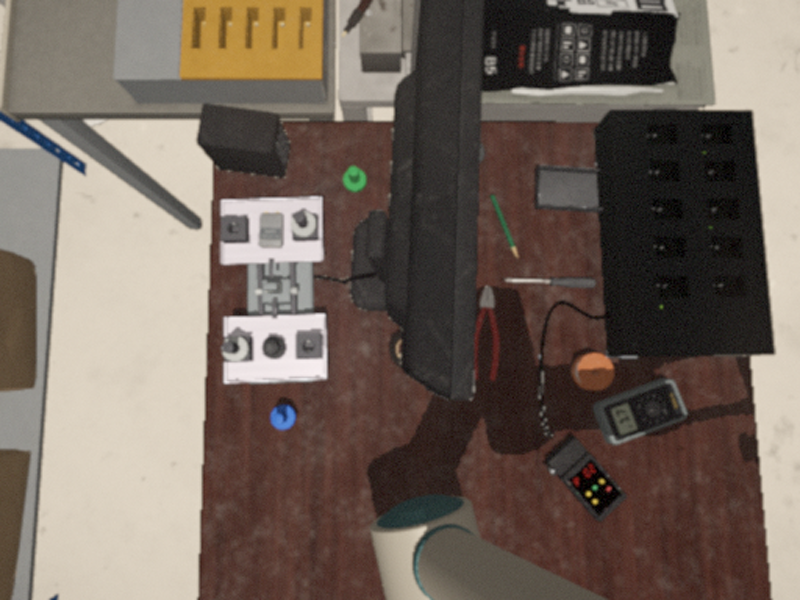

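View pics/sidex.png

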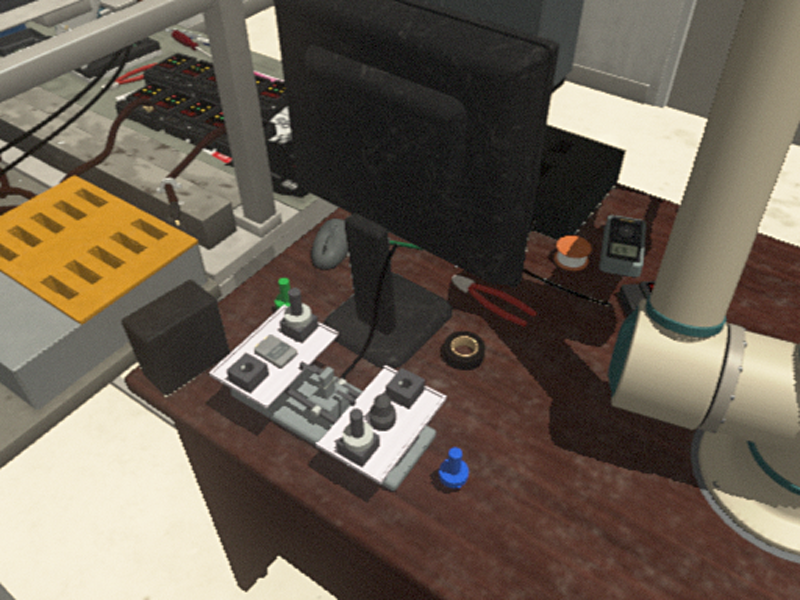

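The top view shows the balance on the left: far pan at about (272,230), near pan at about (275,348). weight_1 is at (235,346) and weight_2 at (305,222). The probe head is on the near pan, so the near pan is the low one. The free far socket is at (235,228). The monitor stands between the arm and the balance, with its near end at about (470,400) in top and (555,45)–(525,283) in side.

```bash
cat > h.py <<'E'
import numpy as np
from scipy.spatial.transform import Rotation as R
class Cam:
    def __init__(s,K,T): s.K=np.array(K);s.R=T[:3,:3];s.c=-s.R.T@T[:3,3]
    def d(s,u,v):
        r=s.R.T@np.linalg.solve(s.K,[u,v,1]);return r/np.linalg.norm(r)
    def plane(s,u,v,z): d=s.d(u,v);return s.c+d*(z-s.c[2])/d[2]
    def px(s,p): q=s.K@(s.R@(np.asarray(p)-s.c));return q[:2]/q[2]
def load(n):
    d=np.load(n+"0.npz");return Cam(d["mtx"],d["world_to_cam"])
def wristcam(d,st):
    w=st["ee_rot"];T=np.eye(4);T[:3,:3]=R.from_quat([w[1],w[2],w[3],w[0]]).as_matrix();T[:3,3]=st["position"]
    return Cam(d["mtx"],np.linalg.inv(T@d["T_tool_cam"]))
def tri(a,pa,b,pb):
    d1,d2=a.d(*pa),b.d(*pb)
    t=np.linalg.lstsq(np.c_[d1,-d2],b.c-a.c,rcond=None)[0]
    p,q=a.c+t[0]*d1,b.c+t[1]*d2
    return (p+q)/2,np.linalg.norm(p-q)
E
python3 - <<'E'
from h import *
t,s=load("top"),load("side");k=.64
np.set_printoptions(precision=3,suppress=True)
print(t.c,s.c)
for n,a,b in [("w1 top",(230,337),(357,413)),("w2 top",(298,213),(295,294)),("probe",(273,342),(381,399)),
 ("far left hole",(235,227),(246,367)),("near right hole",(309,343),(405,383)),
 ("near NL corner pan",(224,384),(390,487)),("far FL corner",(221,199),(212,372)),("near right corner",(327,380),(445,398)),
 ("far right corner",(322,197),(285,307)),
 ("mon near top",(475,395),(555,45)),("mon near bot?",(475,395),(525,283)),("mon near bot left?",(402,370),(525,283)),("mon far top",(420,-40),(277,0)),("blackbox",(200,108),(125,320))]:
    p,e=tri(t,np.array(a)*k,s,np.array(b)*k);print(n,p,round(e,4))
E
```

```text
[0.4   0.088 0.917] [0.124 0.657 0.765]
w1 top [0.446 0.299 0.118] 0.0111
w2 top [0.612 0.208 0.141] 0.0064
probe [0.444 0.249 0.09 ] 0.0022
far left hole [0.609 0.307 0.093] 0.0011
near right hole [0.442 0.202 0.073] 0.0031
near NL corner pan [0.382 0.324 0.053] 0.0103
far FL corner [0.652 0.331 0.078] 0.0044
near right corner [0.393 0.179 0.055] 0.0029
far right corner [0.658 0.185 0.072] 0.0017
mon near top [0.384 0.023 0.462] 0.0019
mon near bot? [ 0.38  -0.023  0.107] 0.0237
mon near bot left? [0.383 0.064 0.177] 0.0451
mon far top [0.746 0.053 0.442] 0.0272
blackbox [0.774 0.353 0.12 ] 0.002
```

```bash
python3 -m jog '[{"dx":0.39,"dy":-0.67,"az":-0.38,"grip":-0.05},{"dx":0.39,"dy":-0.67,"az":-0.38,"grip":-0.05},{"dx":0.39,"dy":-0.67,"az":-0.38,"grip":-0.05},{"dx":0.39,"dy":-0.67,"az":-0.38,"grip":-0.05},{"dx":0.39,"dy":-0.67,"az":-0.38,"grip":-0.05}]'
```

```text
schema error: expected keys dx, dy, dz, ax, ay, az, grip
```

```bash
python3 -m jog '[{"dx":0.39,"dy":-0.67,"dz":0,"ax":0,"ay":0,"az":-0.38,"grip":-0.05},{"dx":0.39,"dy":-0.67,"dz":0,"ax":0,"ay":0,"az":-0.38,"grip":-0.05},{"dx":0.39,"dy":-0.67,"dz":0,"ax":0,"ay":0,"az":-0.38,"grip":-0.05},{"dx":0.39,"dy":-0.67,"dz":0,"ax":0,"ay":0,"az":-0.38,"grip":-0.05},{"dx":0.39,"dy":-0.67,"dz":0,"ax":0,"ay":0,"az":-0.38,"grip":-0.05}]'
cat > st.py <<'E'
import sys
from h import *
from rig import manip
s=manip.get_state();w=s["ee_rot"];M=R.from_quat([w[1],w[2],w[3],w[0]]).as_matrix()
np.set_printoptions(precision=4,suppress=True)
print(s["clock"],s["position"],"yaw",np.degrees(np.arctan2(M[1,0],M[0,0])).round(2),"tilt",M[:2,2],"F",s["contact_force"].round(2),"w",s["width"],"q",s["qpos"].round(2))
if len(sys.argv)>3:
    t=np.array([float(x) for x in sys.argv[1:4]]);print("units to target",(M.T@(t-s["position"])/.25).round(4),"az to yaw90",((np.degrees(np.arctan2(M[1,0],M[0,0]))-90)/90).round(4))
E
python3 st.py 0.255 -0.12 0.23
```

```text
clock: 0.57
position: [0.231, -0.3451, 0.2307]
ee_rot: [-0.002, 0.889, 0.459, 0.001]
contact_force: [0.0, 0.2, 0.7]
width: 0.0408
gripper_force: 0.0
0.5667 [ 0.231  -0.3451  0.2307] yaw 54.59 tilt [-0.0004  0.0033] F [0.03 0.18 0.72] w 0.040823297140305165 q [-1.15  0.03  1.81  0.    1.3  -0.53]
units to target [ 0.7895 -0.4432  0.0059] az to yaw90 -0.3934
```

```bash
python3 -m jog '[{"dx":0.69,"dy":-0.39,"dz":0,"ax":0,"ay":0,"az":-0.39,"grip":-0.05},{"dx":0.69,"dy":-0.39,"dz":0,"ax":0,"ay":0,"az":-0.39,"grip":-0.05},{"dx":0.69,"dy":-0.39,"dz":0,"ax":0,"ay":0,"az":-0.39,"grip":-0.05},{"dx":0.69,"dy":-0.39,"dz":0,"ax":0,"ay":0,"az":-0.39,"grip":-0.05},{"dx":0.69,"dy":-0.39,"dz":0,"ax":0,"ay":0,"az":-0.39,"grip":-0.05}]' >/dev/null;python3 st.py 0.26 0.05 0.24
```

```text
0.9833 [ 0.2519 -0.1492  0.231 ] yaw 89.67 tilt [-0.0001  0.0015] F [-0.54 -0.2   0.72] w 0.04100553705489845 q [-0.78 -0.17  1.99  0.    1.32 -0.77]
units to target [ 0.7972  0.0276 -0.035 ] az to yaw90 -0.0037
```

```bash
python3 -m jog '[{"dx":0.8,"dy":0.03,"dz":0,"ax":0,"ay":0,"az":0,"grip":-0.05},{"dx":0.8,"dy":0.03,"dz":0,"ax":0,"ay":0,"az":0,"grip":-0.05},{"dx":0.8,"dy":0.03,"dz":0,"ax":0,"ay":0,"az":0,"grip":-0.05},{"dx":0.8,"dy":0.03,"dz":0,"ax":0,"ay":0,"az":0,"grip":-0.05},{"dx":0.8,"dy":0.03,"dz":0,"ax":0,"ay":0,"az":0,"grip":-0.05}]' >/dev/null;python3 st.py 0.28 0.22 0.23
python3 -c "
from h import *
t=load('top')
for z in (.2,.3,.46): print(z,t.plane(402*.64,370*.64,z),t.plane(400*.64,90*.64,z))"
```

```text
1.4 [0.2619 0.0494 0.2315] yaw 89.33 tilt [ 0.0016 -0.    ] F [ 1.28 -0.44  0.73] w 0.04024298386541629 q [-0.08 -0.22  2.02  0.    1.34 -0.07]
units to target [0.6833 0.0644 0.006 ] az to yaw90 -0.0075
0.2 [0.40384443 0.07288575 0.2       ] [0.76151102 0.07213255 0.2       ]
0.3 [0.40330327 0.0750119  0.3       ] [0.71108469 0.07436375 0.3       ]
0.46 [0.40243741 0.07841374 0.46      ] [0.63040255 0.07793367 0.46      ]
```

```bash
python3 -m jog '[{"dx":0.68,"dy":0.2,"dz":0,"ax":0,"ay":0,"az":0,"grip":-0.05},{"dx":0.68,"dy":0.2,"dz":0,"ax":0,"ay":0,"az":0,"grip":-0.05},{"dx":0.68,"dy":0.2,"dz":0,"ax":0,"ay":0,"az":0,"grip":-0.05},{"dx":0.68,"dy":0.2,"dz":0,"ax":0,"ay":0,"az":0,"grip":-0.05},{"dx":0.68,"dy":0.2,"dz":0,"ax":0,"ay":0,"az":0,"grip":-0.05}]' >/dev/null;python3 st.py 0.442 0.302 0.23
```

```text
1.8167 [0.3161 0.2224 0.2313] yaw 89.64 tilt [0.0017 0.0037] F [ 0.83 -0.54  0.66] w 0.04042222951704806 q [ 0.43 -0.02  1.86  0.    1.3   0.44]
units to target [0.3215 0.5016 0.0073] az to yaw90 -0.004
```

```bash
python3 -m jog '[{"dx":0.34,"dy":0.52,"dz":0,"ax":0,"ay":0,"az":0,"grip":-0.05},{"dx":0.34,"dy":0.52,"dz":0,"ax":0,"ay":0,"az":0,"grip":-0.05},{"dx":0.34,"dy":0.52,"dz":0,"ax":0,"ay":0,"az":0,"grip":-0.05},{"dx":0.34,"dy":0.52,"dz":0,"ax":0,"ay":0,"az":0,"grip":-0.05},{"dx":0.34,"dy":0.52,"dz":0,"ax":0,"ay":0,"az":0,"grip":-0.05}]' >/dev/null;python3 st.py 0.442 0.302 0.23
cat > look.py <<'E'
import sys,cv2
from h import *
from rig import manip
st=manip.get_state();d=manip.get_image("wrist");n=sys.argv[1]
np.savez(n+".npz",pos=st["position"],ee=st["ee_rot"],**d)
cv2.imwrite(f"pics/{n}.png",cv2.resize(d["img"][:,:,::-1],(768,576),interpolation=cv2.INTER_CUBIC))
E
python3 look.py w1; python3 -c "
from rig import manip;import cv2,numpy as np
d=manip.get_image('side');cv2.imwrite('pics/s1.png',d['img'][:,:,::-1])
d2=manip.get_image('wrist')['img'];
cv2.imwrite('pics/c1.png',np.vstack([cv2.resize(d['img'],(400,300)),cv2.resize(d2,(400,300))])[:,:,::-1])"
```

```text
2.2333 [0.4511 0.3029 0.2301] yaw 89.34 tilt [0.0032 0.0015] F [-0.19  0.39 -0.02] w 0.04064189662412922 q [ 0.46  0.23  1.58 -0.    1.33  0.47]
units to target [-0.004  -0.0365  0.0004] az to yaw90 -0.0073
```

View pics/w1.png

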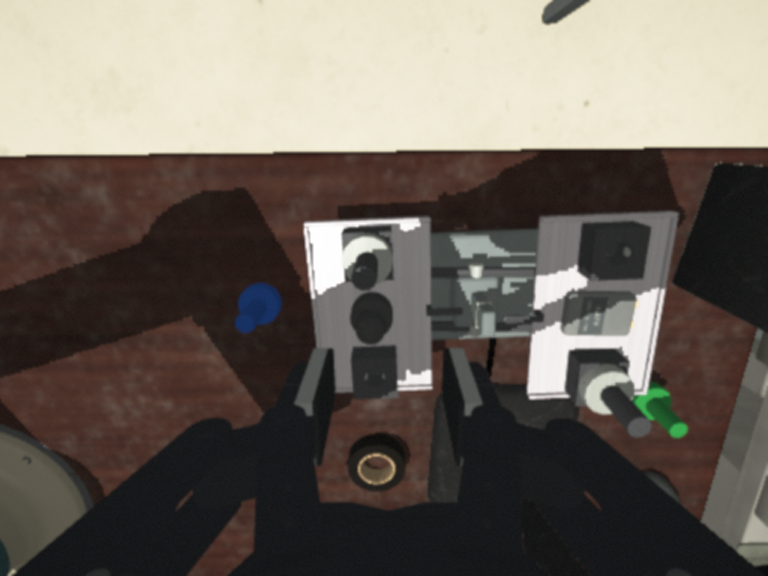

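View pics/s1.png

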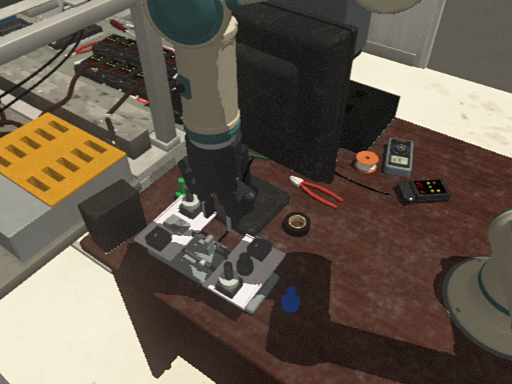

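Run:
```python
from h import *
import cv2
np.set_printoptions(precision=4,suppress=True)
d=np.load("w1.npz");st=dict(position=d["pos"],ee_rot=d["ee"]);c=wristcam(d,st);k=1/1.5
for n,p,z in [("nc1",(304,221),.056),("nc2",(430,217),.056),("nc3",(432,388),.056),("fc1",(540,214),.078),("fc2",(678,212),.078),("fc3",(652,398),.078),("fc4",(528,397),.078),("w1 flange",(367,257),.088),("w1 top",(363,270),.126),("nr hole",(374,377),.078),("fl hole",(628,252),.1),("w2 top",(639,427),.15)]:
    print(n,c.plane(p[0]*k,p[1]*k,z))
s=load("side");print("tcp in side",s.px(st["position"]),"tcp wrist",c.px(st["position"])*1.5)
img=d["img"];cr=cv2.resize(img[125:275,195:465,::-1],None,fx=2.9,fy=2.9,interpolation=cv2.INTER_CUBIC);cv2.imwrite("pics/cr1.png",cr)
```

```text
nc1 [0.3884 0.3263 0.056 ]
nc2 [0.4829 0.3281 0.056 ]
nc3 [0.4876 0.1803 0.056 ]
fc1 [0.5571 0.3332 0.078 ]
fc2 [0.653  0.3334 0.078 ]
fc3 [0.6633 0.1826 0.078 ]
fc4 [0.5627 0.185  0.078 ]
w1 flange [0.4365 0.3065 0.088 ]
w1 top [0.4358 0.3089 0.126 ]
nr hole [0.4388 0.2052 0.078 ]
fl hole [0.6102 0.3111 0.1   ]
w2 top [0.6071 0.2111 0.15  ]
tcp in side [217.7424 221.4944] tcp wrist [389.7003 366.0455]
```

View pics/cr1.png

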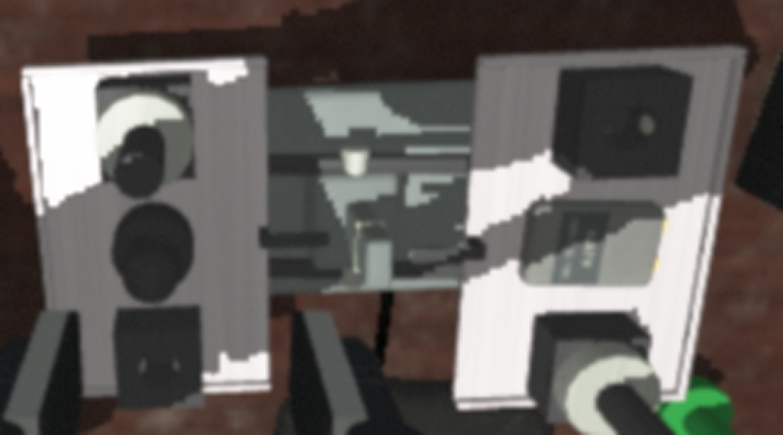

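The close-up shows weight_1's grip running from crop (140,140) to its top disc at about (140,180), with the flange centre at about (145,138). The far-left block is at the top right, with its hole at about (640,124).

Run:
```python
from h import *
np.set_printoptions(precision=4,suppress=True)
d=np.load("w1.npz");c=wristcam(d,dict(position=d["pos"],ee_rot=d["ee"]))
P=lambda x,y:(195+x/2.9,125+y/2.9)
for n,p,z in [("w1 top",(140,180),.126),("w1 fl",(145,138),.088),("w1 top",(140,180),.131),("w1 fl",(145,138),.093),("nr hole",(158,365),.078),("fl hole",(640,124),.1),("probe",(152,267),.102)]:
    print(n,z,c.plane(*P(*p),z))
```

```text
w1 top 0.126 [0.4367 0.3021 0.126 ]
w1 fl 0.088 [0.4368 0.3052 0.088 ]
w1 top 0.131 [0.437  0.3038 0.131 ]
w1 fl 0.093 [0.4371 0.3066 0.093 ]
nr hole 0.078 [0.439  0.2059 0.078 ]
fl hole 0.1 [0.6072 0.3114 0.1   ]
probe 0.102 [0.4387 0.2609 0.102 ]
```

```bash
python3 -m jog '[{"dx":0.005,"dy":-0.056,"dz":0,"ax":0,"ay":0,"az":0,"grip":-0.05},{"dx":0.005,"dy":-0.056,"dz":0.15,"ax":0,"ay":0,"az":0,"grip":-0.05},{"dx":0.005,"dy":-0.056,"dz":0.3,"ax":0,"ay":0,"az":0,"grip":-0.05},{"dx":0.005,"dy":-0.056,"dz":0.42,"ax":0,"ay":0,"az":0,"grip":-0.05},{"dx":0.005,"dy":-0.056,"dz":0.48,"ax":0,"ay":0,"az":0,"grip":-0.05}]' 20 >/dev/null;python3 st.py 0.437 0.304 0.096; python3 look.py w2
```

```text
2.8 [0.4268 0.2996 0.1086] yaw 89.34 tilt [-0.0059 -0.0029] F [ 0.01 -0.23  0.59] w 0.04031398982516371 q [0.48 0.3  1.8  0.   1.05 0.49]
units to target [0.0183 0.041  0.05  ] az to yaw90 -0.0074
```

View pics/w2.png

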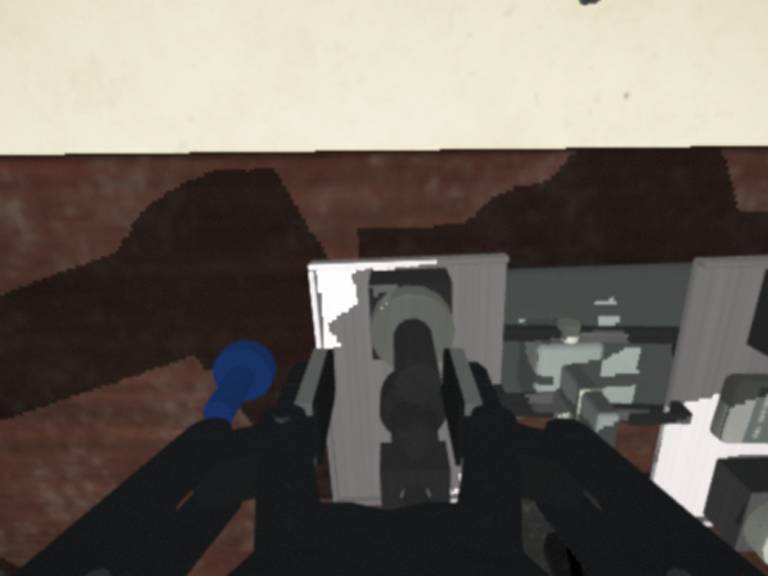

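The picture shows the flange centre at about (413,327), with the grip rising from it between the fingers, right of their middle (col 388).

```bash
python3 - <<'E'
from h import *
np.set_printoptions(precision=4,suppress=True)
d=np.load("w2.npz");c=wristcam(d,dict(position=d["pos"],ee_rot=d["ee"]))
for n,p,z in [("fl",(413,327),.088),("fl",(413,327),.093),("nr hole",(414,490),.078),("pan NL",(310,263),.056),("pan NR",(508,256),.056)]:
    print(n,z,c.plane(p[0]/1.5,p[1]/1.5,z))
E
python3 st.py 0.437 0.304 0.096
```

```text
fl 0.088 [0.4366 0.3061 0.088 ]
fl 0.093 [0.4363 0.3084 0.093 ]
nr hole 0.078 [0.4383 0.2089 0.078 ]
pan NL 0.056 [0.3889 0.3251 0.056 ]
pan NR 0.056 [0.483  0.3276 0.056 ]
2.85 [0.4259 0.2991 0.107 ] yaw 89.33 tilt [-0.009  -0.0045] F [-1.41 -1.03 -1.73] w 0.04053932666726903 q [0.48 0.3  1.8  0.   1.05 0.49]
units to target [0.0204 0.0445 0.0435] az to yaw90 -0.0074
```

```bash
python3 -m jog '[{"dx":0,"dy":0,"dz":0,"ax":0,"ay":0,"az":0,"grip":-0.05},{"dx":0,"dy":0,"dz":0,"ax":0,"ay":0,"az":0,"grip":-0.05},{"dx":0,"dy":0,"dz":0,"ax":0,"ay":0,"az":0,"grip":-0.05}]' >/dev/null;python3 st.py 0.437 0.305 0.096
```

```text
3.1 [0.4322 0.3022 0.1133] yaw 89.35 tilt [0.0033 0.0017] F [-0.08 -0.31  0.56] w 0.04019681788419781 q [ 0.48  0.3   1.79 -0.    1.05  0.49]
units to target [0.0115 0.0188 0.0694] az to yaw90 -0.0073
```

```bash
python3 -m jog '[{"dx":0.012,"dy":0.019,"dz":0.02,"ax":0,"ay":0,"az":0,"grip":-0.05},{"dx":0.012,"dy":0.019,"dz":0.04,"ax":0,"ay":0,"az":0,"grip":-0.05},{"dx":0.012,"dy":0.019,"dz":0.055,"ax":0,"ay":0,"az":0,"grip":-0.05},{"dx":0.012,"dy":0.019,"dz":0.055,"ax":0,"ay":0,"az":0,"grip":-0.05},{"dx":0.012,"dy":0.019,"dz":0.055,"ax":0,"ay":0,"az":0,"grip":-0.05}]' >/dev/null;python3 st.py 0.437 0.305 0.096; python3 look.py w3
python3 - <<'E'
import cv2,numpy as np
i=np.load("w3.npz")["img"]; cv2.imwrite("pics/w3c.png",cv2.resize(i[140:340,180:380,::-1],(700,700*200//200),interpolation=cv2.INTER_CUBIC)[:600])
E
```

```text
3.5167 [0.4362 0.3045 0.0971] yaw 89.34 tilt [-0.0009 -0.0006] F [ 0.77  0.17 -0.43] w 0.04031300001627962 q [ 0.48  0.32  1.8  -0.    1.02  0.49]
units to target [0.0019 0.0034 0.0044] az to yaw90 -0.0073
```

View pics/w3c.png

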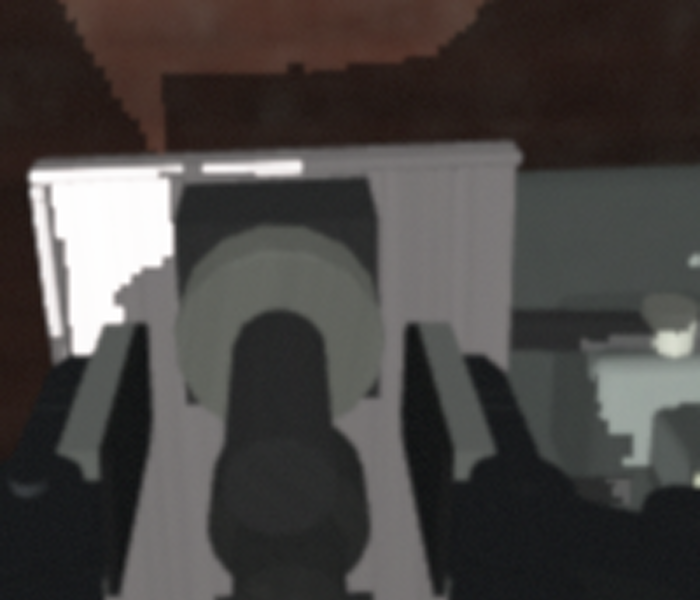

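The fingers straddle the grip evenly: pad edges at columns 150 and 403, grip at 280. The flange centre is at about (280,328).

```bash
python3 - <<'E'
from h import *
np.set_printoptions(precision=4,suppress=True)
d=np.load("w3.npz");c=wristcam(d,dict(position=d["pos"],ee_rot=d["ee"]))
for z in (.085,.089,.093): print(z,c.plane(180+280/3.5,140+328/3.5,z), "width", c.plane(180+382/3.5,140+328/3.5,z)[0]-c.plane(180+176/3.5,140+328/3.5,z)[0])
# pan width check (true 100mm): crop corners
for z in (.05,.056,.06): print(z,c.plane(180+520/3.5,140+150/3.5,z)-c.plane(180+32/3.5,140+168/3.5,z))
E
python3 -m jog '[{"dx":0,"dy":0,"dz":0,"ax":0,"ay":0,"az":0,"grip":-1},{"dx":0,"dy":0,"dz":0,"ax":0,"ay":0,"az":0,"grip":-1},{"dx":0,"dy":0,"dz":0,"ax":0,"ay":0,"az":0,"grip":-1},{"dx":0,"dy":0,"dz":0,"ax":0,"ay":0,"az":0,"grip":-1},{"dx":0,"dy":0,"dz":0,"ax":0,"ay":0,"az":0,"grip":-1}]' 60;python3 st.py 0.437 0.305 0.094
```

```text
0.085 [0.4363 0.3046 0.085 ] width 0.03585484111002507
0.089 [0.4363 0.3068 0.089 ] width 0.03492423616836576
0.093 [0.4363 0.3089 0.093 ] width 0.03399363122670657
0.05 [0.0982 0.0027 0.    ]
0.056 [0.0951 0.0026 0.    ]
0.06 [0.093  0.0025 0.    ]
clock: 3.98
position: [0.4366, 0.3047, 0.0978]
ee_rot: [0.0, 0.711, 0.703, 0.0]
contact_force: [0.0, 0.3, 0.9]
width: 0.0144
gripper_force: 58.4
3.9833 [0.4366 0.3047 0.0978] yaw 89.34 tilt [0.0005 0.0001] F [0.05 0.31 0.85] w 0.014365056315430953 q [ 0.48  0.32  1.8  -0.    1.02  0.49]
units to target [0.001  0.0014 0.0152] az to yaw90 -0.0073
```

```bash
python3 -m jog '[{"dx":0,"dy":0,"dz":-0.016,"ax":0,"ay":0,"az":0,"grip":-1},{"dx":0,"dy":0,"dz":-0.032,"ax":0,"ay":0,"az":0,"grip":-1},{"dx":0,"dy":0,"dz":-0.048,"ax":0,"ay":0,"az":0,"grip":-1},{"dx":0,"dy":0,"dz":-0.064,"ax":0,"ay":0,"az":0,"grip":-1},{"dx":0,"dy":0,"dz":-0.064,"ax":0,"ay":0,"az":0,"grip":-1}]'>/dev/null;python3 st.py
python3 -m jog '[{"dx":0,"dy":0,"dz":-0.016,"ax":0,"ay":0,"az":0,"grip":-1},{"dx":0,"dy":0,"dz":-0.032,"ax":0,"ay":0,"az":0,"grip":-1},{"dx":0,"dy":0,"dz":-0.032,"ax":0,"ay":0,"az":0,"grip":-1}]'>/dev/null;python3 st.py
```

```text
4.4 [0.4365 0.3047 0.1143] yaw 89.34 tilt [0.0005 0.0002] F [ 0.65  0.54 -2.94] w 0.014060662022279112 q [ 0.48  0.31  1.78 -0.    1.06  0.49]
4.65 [0.4365 0.3049 0.1224] yaw 89.33 tilt [0.0004 0.0004] F [ 0.43 -0.38 -0.47] w 0.014676183492366136 q [0.48 0.3  1.76 0.   1.08 0.49]
```

```bash
python3 -m jog '[{"dx":0,"dy":0,"dz":-0.02,"ax":0,"ay":0,"az":0,"grip":-1},{"dx":0,"dy":0,"dz":-0.05,"ax":0,"ay":0,"az":0,"grip":-1},{"dx":0,"dy":0,"dz":-0.1,"ax":0,"ay":0,"az":0,"grip":-1},{"dx":0,"dy":0,"dz":-0.14,"ax":0,"ay":0,"az":0,"grip":-1},{"dx":0,"dy":0,"dz":-0.16,"ax":0,"ay":0,"az":0,"grip":-1}]'>/dev/null;python3 st.py 0.607 0.311 0.18; python3 look.py w4; python3 -c "
from rig import manip;import cv2,numpy as np
d=manip.get_image('side')['img'][90:340,60:400];w=cv2.imread('pics/w4.png')
cv2.imwrite('pics/c4.png',np.hstack([cv2.resize(d[:,:,::-1],(408,300)),cv2.resize(w,(392,300))]))"
```

```text
5.0667 [0.4372 0.3052 0.1635] yaw 89.34 tilt [0.0025 0.0014] F [-0.12 -0.11 -1.74] w 0.014073209763091536 q [0.48 0.26 1.7  0.   1.17 0.49]
units to target [ 0.0312  0.6791 -0.0642] az to yaw90 -0.0073
```

View pics/c4.png

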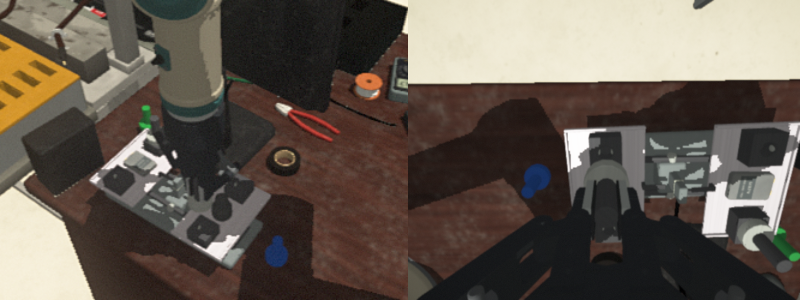

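Weight_1 hangs in the gripper, the near-left socket is empty, and the probe head still stands. I'll move part of the way across and check the arm's clearance to the monitor.

```bash
python3 -m jog '[{"dx":0.01,"dy":0.08,"dz":-0.06,"ax":0,"ay":0,"az":0,"grip":-1},{"dx":0.015,"dy":0.18,"dz":-0.08,"ax":0,"ay":0,"az":0,"grip":-1},{"dx":0.02,"dy":0.28,"dz":-0.08,"ax":0,"ay":0,"az":0,"grip":-1},{"dx":0.02,"dy":0.34,"dz":-0.08,"ax":0,"ay":0,"az":0,"grip":-1},{"dx":0.02,"dy":0.36,"dz":-0.08,"ax":0,"ay":0,"az":0,"grip":-1}]'>/dev/null;python3 st.py 0.607 0.311 0.18; python3 look.py w5; python3 -c "
from rig import manip;import cv2,numpy as np
d=manip.get_image('top')['img'][:,:,::-1];w=cv2.imread('pics/w5.png')
cv2.imwrite('pics/c5.png',np.hstack([cv2.resize(d,(400,300)),cv2.resize(w,(400,300))]))"
```

```text
5.5833 [0.5289 0.3085 0.1808] yaw 89.28 tilt [ 0.001  -0.0002] F [-0.92  0.06 -0.74] w 0.014143937238139018 q [ 0.41  0.36  1.5  -0.    1.27  0.43]
units to target [0.014  0.3123 0.0036] az to yaw90 -0.008
```

View pics/c5.png

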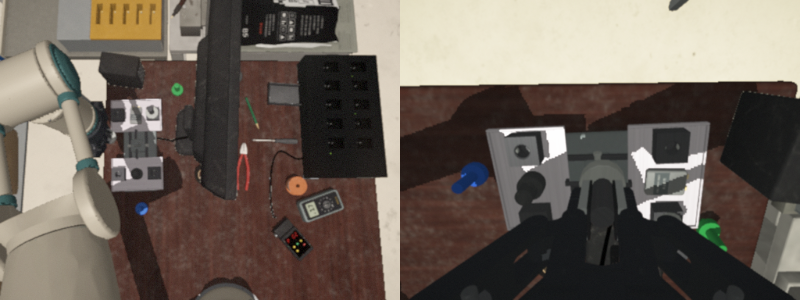

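The arm passes well to the left of the monitor, and the far-left hole shows at about (672,145) in the composite. I'll take the closer look from beside the socket.

```bash
python3 -m jog '[{"dx":-0.03,"dy":0.1,"dz":0,"ax":0,"ay":0,"az":0,"grip":-1},{"dx":-0.07,"dy":0.2,"dz":0,"ax":0,"ay":0,"az":0,"grip":-1},{"dx":-0.07,"dy":0.28,"dz":0.02,"ax":0,"ay":0,"az":0,"grip":-1},{"dx":-0.07,"dy":0.31,"dz":0.03,"ax":0,"ay":0,"az":0,"grip":-1},{"dx":-0.07,"dy":0.31,"dz":0.04,"ax":0,"ay":0,"az":0,"grip":-1}]'>/dev/null
python3 -m jog '[{"dx":0,"dy":0,"dz":0,"ax":0,"ay":0,"az":-0.007,"grip":-1},{"dx":0,"dy":0,"dz":0,"ax":0,"ay":0,"az":-0.007,"grip":-1},{"dx":0,"dy":0,"dz":0,"ax":0,"ay":0,"az":-0.007,"grip":-1}]'>/dev/null;python3 st.py 0.607 0.311 0.17; python3 look.py w6
python3 - <<'E'
import numpy as np,cv2
from h import *
d=np.load("w6.npz");c=wristcam(d,dict(position=d["pos"],ee_rot=d["ee"]))
u=c.px([.607,.311,.104]);print(u)
x0,y0=int(u[0]-70),int(u[1]-60);print(x0,y0)
i=d["img"][y0:y0+110,x0:x0+140,::-1].astype(float)
i=np.clip(255*(i/255)**.5,0,255).astype(np.uint8)
cv2.imwrite("pics/c6.png",cv2.resize(i,None,fx=5,fy=5,interpolation=cv2.INTER_CUBIC))
E
```

```text
6.35 [0.6021 0.2907 0.1717] yaw 90.03 tilt [-0.0011 -0.0001] F [-0.69 -0.37 -0.96] w 0.01422116164056407 q [0.35 0.45 1.38 0.   1.31 0.35]
units to target [0.0812 0.0195 0.0069] az to yaw90 0.0003
[265.84246951 175.92415187]
195 115
```

View pics/c6.png

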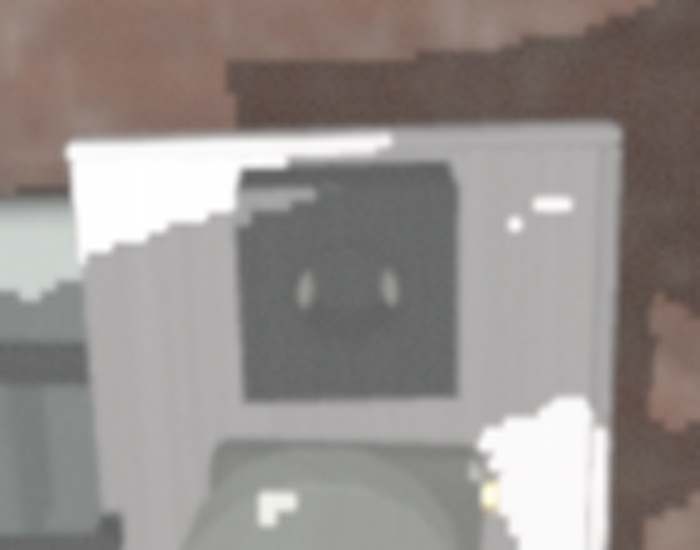

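The block top spans columns 240–457 and rows 188–400. The ball tips at (305,288) and (390,288) put the hole centre near (348,291). The held flange's rim peaks at about (325,446).

Run:
```python
from h import *
np.set_printoptions(precision=4,suppress=True)
d=np.load("w6.npz");c=wristcam(d,dict(position=d["pos"],ee_rot=d["ee"]))
P=lambda x,y:(195+x/5,115+y/5)
for z in (.09,.095,.1,.105,.11):
    print(z,"hole",c.plane(*P(348,292),z),"block w",c.plane(*P(457,300),z)[0]-c.plane(*P(240,300),z)[0],"block l",c.plane(*P(348,188),z)[1]-c.plane(*P(348,400),z)[1])
for z in (.07,.075,.08,.085): print(z,"pan w",c.plane(*P(620,128),z)-c.plane(*P(70,148),z))
p=d["pos"]
# held flange: width of top rim -> tool offset; rim point at top of flange z
for h in (.032,.036,.04): # not exact: flange top above origin
    pass
for off in (-.016,-.013,-.010,-.007): print("rim",off,c.plane(*P(325,446),p[2]+off)-p)
```

```text
0.09 hole [0.6063 0.309  0.09  ] block w 0.0357094407667119 block l 0.03623936226799218
0.095 hole [0.6062 0.3104 0.095 ] block w 0.03491163427456501 block l 0.035429716474949635
0.1 hole [0.6061 0.3119 0.1   ] block w 0.034113827782418005 block l 0.034620070681907145
0.105 hole [0.606  0.3133 0.105 ] block w 0.033316021290271 block l 0.0338104248888646
0.11 hole [0.6059 0.3147 0.11  ] block w 0.03251821479812411 block l 0.03300077909582205
0.07 pan w [0.0949 0.0035 0.    ]
0.075 pan w [0.093  0.0034 0.    ]
0.08 pan w [0.091  0.0033 0.    ]
0.085 pan w [0.0891 0.0033 0.    ]
rim -0.016 [ 0.0001  0.0179 -0.016 ]
rim -0.013 [ 0.0001  0.0191 -0.013 ]
rim -0.01 [ 0.0001  0.0204 -0.01  ]
rim -0.007 [ 0.0001  0.0216 -0.007 ]
```

```bash
python3 -m jog '[{"dx":0.03,"dy":0.008,"dz":0,"ax":0,"ay":0,"az":0,"grip":-1},{"dx":0.065,"dy":0.016,"dz":0.04,"ax":0,"ay":0,"az":0,"grip":-1},{"dx":0.065,"dy":0.016,"dz":0.09,"ax":0,"ay":0,"az":0,"grip":-1},{"dx":0.065,"dy":0.016,"dz":0.12,"ax":0,"ay":0,"az":0,"grip":-1},{"dx":0.065,"dy":0.016,"dz":0.12,"ax":0,"ay":0,"az":0,"grip":-1}]'>/dev/null
python3 -m jog '[{"dx":0,"dy":0,"dz":0,"ax":0,"ay":0,"az":0,"grip":-1},{"dx":0,"dy":0,"dz":0,"ax":0,"ay":0,"az":0,"grip":-1},{"dx":0,"dy":0,"dz":0,"ax":0,"ay":0,"az":0,"grip":-1}]'>/dev/null;python3 st.py 0.606 0.307 0.13
```

```text
7.0667 [0.6083 0.3067 0.1422] yaw 89.97 tilt [0.0012 0.0004] F [ 0.04 -1.01 -0.98] w 0.014652294705646543 q [ 0.36  0.49  1.39 -0.    1.26  0.37]
units to target [ 0.0012 -0.0091  0.0486] az to yaw90 -0.0003
```

```bash
python3 -m jog '[{"dx":0,"dy":0,"dz":0,"ax":0,"ay":0,"az":0,"grip":-1},{"dx":0,"dy":0,"dz":0,"ax":0,"ay":0,"az":0,"grip":-1},{"dx":0,"dy":0,"dz":0,"ax":0,"ay":0,"az":0,"grip":-1}]'>/dev/null;python3 st.py 0.606 0.307 0.13
```

```text
7.3167 [0.608  0.3065 0.142 ] yaw 89.96 tilt [0.0007 0.0002] F [ 0.17  0.18 -0.45] w 0.014256249068793593 q [ 0.36  0.49  1.4  -0.    1.26  0.37]
units to target [ 0.0021 -0.008   0.0478] az to yaw90 -0.0004
```

```bash
python3 -m jog '[{"dx":0.002,"dy":-0.008,"dz":0,"ax":0,"ay":0,"az":0,"grip":-1},{"dx":0.002,"dy":-0.008,"dz":0.02,"ax":0,"ay":0,"az":0,"grip":-1},{"dx":0.002,"dy":-0.008,"dz":0.04,"ax":0,"ay":0,"az":0,"grip":-1},{"dx":0.002,"dy":-0.008,"dz":0.055,"ax":0,"ay":0,"az":0,"grip":-1},{"dx":0.002,"dy":-0.008,"dz":0.055,"ax":0,"ay":0,"az":0,"grip":-1}]'>/dev/null;python3 st.py
python3 -m jog '[{"dx":0,"dy":0,"dz":0.012,"ax":0,"ay":0,"az":0,"grip":-1},{"dx":0,"dy":0,"dz":0.024,"ax":0,"ay":0,"az":0,"grip":-1},{"dx":0,"dy":0,"dz":0.024,"ax":0,"ay":0,"az":0,"grip":-1}]'>/dev/null;python3 st.py
```

```text
7.7333 [0.6051 0.3068 0.1263] yaw 89.97 tilt [-0.002  -0.0008] F [ 0.15  0.43 -0.99] w 0.014511530891901846 q [ 0.37  0.5   1.42 -0.    1.23  0.37]
7.9833 [0.606  0.3074 0.1212] yaw 89.97 tilt [0.0002 0.0006] F [ 0.86  1.76 -0.34] w 0.014468339111039868 q [0.37 0.5  1.43 0.   1.21 0.37]
```

```bash
python3 -m jog '[{"dx":0,"dy":0,"dz":0.008,"ax":0,"ay":0,"az":0,"grip":-1},{"dx":0,"dy":0,"dz":0.016,"ax":0,"ay":0,"az":0,"grip":-1},{"dx":0,"dy":0,"dz":0.016,"ax":0,"ay":0,"az":0,"grip":-1}]'>/dev/null;python3 st.py
python3 -m jog '[{"dx":0,"dy":0,"dz":0.008,"ax":0,"ay":0,"az":0,"grip":-1},{"dx":0,"dy":0,"dz":0.016,"ax":0,"ay":0,"az":0,"grip":-1},{"dx":0,"dy":0,"dz":0.016,"ax":0,"ay":0,"az":0,"grip":-1}]'>/dev/null;python3 st.py
```

```text
8.2333 [0.6061 0.3074 0.1176] yaw 89.97 tilt [0.0007 0.0007] F [0.94 2.56 0.15] w 0.014273674684765881 q [0.37 0.5  1.43 0.   1.21 0.37]
8.4833 [0.6061 0.3074 0.1136] yaw 89.97 tilt [0.0008 0.0007] F [ 0.69  3.22 -0.04] w 0.014449056622072399 q [0.37 0.51 1.44 0.   1.2  0.37]
```

```bash
python3 -m jog '[{"dx":0.004,"dy":0.001,"dz":0,"ax":0,"ay":0,"az":0,"grip":-1},{"dx":0.004,"dy":0.001,"dz":0,"ax":0,"ay":0,"az":0,"grip":-1},{"dx":0.004,"dy":0.001,"dz":0,"ax":0,"ay":0,"az":0,"grip":-1}]'>/dev/null;python3 st.py
```

```text
8.7333 [0.6061 0.3078 0.1138] yaw 89.98 tilt [ 0.0001 -0.0005] F [1.49 1.12 0.58] w 0.014132188008670644 q [ 0.37  0.51  1.43 -0.    1.2   0.37]
```

Lateral force fell, so the stem is in the hole. I'll shift slightly more and keep descending.

```bash
python3 -m jog '[{"dx":0.002,"dy":0.003,"dz":0.004,"ax":0,"ay":0,"az":0,"grip":-1},{"dx":0.002,"dy":0.003,"dz":0.012,"ax":0,"ay":0,"az":0,"grip":-1},{"dx":0.002,"dy":0.003,"dz":0.012,"ax":0,"ay":0,"az":0,"grip":-1}]'>/dev/null;python3 st.py
python3 -m jog '[{"dx":0,"dy":0,"dz":0.006,"ax":0,"ay":0,"az":0,"grip":-1},{"dx":0,"dy":0,"dz":0.012,"ax":0,"ay":0,"az":0,"grip":-1},{"dx":0,"dy":0,"dz":0.012,"ax":0,"ay":0,"az":0,"grip":-1}]'>/dev/null;python3 st.py
```

```text
8.9833 [0.6066 0.3082 0.1102] yaw 89.97 tilt [-0.0007 -0.0007] F [ 0.77  0.2  -0.55] w 0.014572785682138307 q [ 0.37  0.51  1.44 -0.    1.19  0.37]
9.2333 [0.6066 0.3083 0.1074] yaw 89.98 tilt [-0.0005 -0.0005] F [0.23 0.82 0.45] w 0.014010983476075711 q [ 0.37  0.51  1.44 -0.    1.19  0.37]
```

```bash
for i in 1; do python3 -m jog '[{"dx":0,"dy":0,"dz":0.006,"ax":0,"ay":0,"az":0,"grip":-1},{"dx":0,"dy":0,"dz":0.012,"ax":0,"ay":0,"az":0,"grip":-1},{"dx":0,"dy":0,"dz":0.012,"ax":0,"ay":0,"az":0,"grip":-1}]'>/dev/null;python3 st.py; done
python3 -m jog '[{"dx":0,"dy":0,"dz":0.006,"ax":0,"ay":0,"az":0,"grip":-1},{"dx":0,"dy":0,"dz":0.012,"ax":0,"ay":0,"az":0,"grip":-1},{"dx":0,"dy":0,"dz":0.012,"ax":0,"ay":0,"az":0,"grip":-1}]'>/dev/null;python3 st.py
```

```text
9.4833 [0.6066 0.3083 0.1045] yaw 89.97 tilt [-0.0004 -0.0004] F [-0.26 -0.12  0.62] w 0.014040179149298582 q [ 0.37  0.52  1.44 -0.    1.18  0.37]
9.7333 [0.6066 0.3085 0.1016] yaw 89.97 tilt [-0.0003 -0.0001] F [-0.88  0.37  1.25] w 0.014500886056964438 q [0.37 0.52 1.45 0.   1.18 0.37]
```

```bash
python3 -m jog '[{"dx":0,"dy":0,"dz":0.004,"ax":0,"ay":0,"az":0,"grip":-1},{"dx":0,"dy":0,"dz":0.008,"ax":0,"ay":0,"az":0,"grip":-1},{"dx":0,"dy":0,"dz":0.008,"ax":0,"ay":0,"az":0,"grip":-1}]'>/dev/null;python3 st.py
python3 -m jog '[{"dx":0,"dy":0,"dz":0.004,"ax":0,"ay":0,"az":0,"grip":-1},{"dx":0,"dy":0,"dz":0.008,"ax":0,"ay":0,"az":0,"grip":-1},{"dx":0,"dy":0,"dz":0.008,"ax":0,"ay":0,"az":0,"grip":-1}]'>/dev/null;python3 st.py
```

```text
9.9833 [0.6066 0.3086 0.0997] yaw 89.97 tilt [-0.0003  0.    ] F [-0.98  0.43  1.94] w 0.014207863109051106 q [0.37 0.52 1.45 0.   1.17 0.37]
10.2333 [0.6066 0.3086 0.0983] yaw 89.98 tilt [-0.0001  0.0001] F [-2.54  0.17  5.53] w 0.014357723184988508 q [0.37 0.52 1.45 0.   1.17 0.37]
```

```bash
python3 -m jog '[{"dx":0,"dy":-0.002,"dz":0.001,"ax":0,"ay":0,"az":0,"grip":-1},{"dx":0,"dy":-0.002,"dz":0.003,"ax":0,"ay":0,"az":0,"grip":-1},{"dx":0,"dy":-0.002,"dz":0.003,"ax":0,"ay":0,"az":0,"grip":-1}]'>/dev/null;python3 st.py
```

```text
10.4833 [0.6066 0.3086 0.0982] yaw 89.98 tilt [0.0012 0.0004] F [-2.13 -0.69  6.57] w 0.014388705627368778 q [ 0.37  0.52  1.45 -0.    1.17  0.37]
```

```bash
python3 -m jog '[{"dx":0,"dy":0,"dz":0,"ax":0,"ay":0,"az":0,"grip":-1},{"dx":0,"dy":0,"dz":0,"ax":0,"ay":0,"az":0,"grip":-1}]'>/dev/null;python3 st.py
python3 -m jog '[{"dx":0,"dy":0,"dz":0.003,"ax":0,"ay":0,"az":0,"grip":-1},{"dx":0,"dy":0,"dz":0.003,"ax":0,"ay":0,"az":0,"grip":-1}]'>/dev/null;python3 st.py
```

```text
10.65 [0.6066 0.3086 0.0982] yaw 89.97 tilt [0.0013 0.0004] F [-2.85 -0.41  7.61] w 0.01423203438674444 q [ 0.37  0.52  1.45 -0.    1.17  0.37]
10.8167 [0.6066 0.3087 0.0981] yaw 89.97 tilt [0.0016 0.0005] F [-2.89 -0.34 11.82] w 0.014124545426115563 q [ 0.37  0.52  1.45 -0.    1.17  0.37]
```

```bash
python3 -m jog '[{"dx":0,"dy":-0.004,"dz":-0.004,"ax":0,"ay":0,"az":0,"grip":-1},{"dx":0,"dy":-0.004,"dz":-0.006,"ax":0,"ay":0,"az":0,"grip":-1},{"dx":0,"dy":-0.004,"dz":-0.006,"ax":0,"ay":0,"az":0,"grip":-1}]'>/dev/null;python3 st.py
```

```text
11.0667 [0.6065 0.3086 0.0984] yaw 89.97 tilt [0.0028 0.0005] F [ 1.17 -0.5   5.69] w 0.014435926069208417 q [ 0.37  0.52  1.45 -0.    1.16  0.37]
```

```bash
python3 -m jog '[{"dx":0,"dy":0.001,"dz":0.003,"ax":0,"ay":0,"az":0,"grip":-1},{"dx":0,"dy":0.001,"dz":0.005,"ax":0,"ay":0,"az":0,"grip":-1},{"dx":0,"dy":0.001,"dz":0.005,"ax":0,"ay":0,"az":0,"grip":-1}]'>/dev/null;python3 st.py
python3 -m jog '[{"dx":0,"dy":0,"dz":0.001,"ax":0,"ay":0,"az":0,"grip":-1},{"dx":0,"dy":0,"dz":0.001,"ax":0,"ay":0,"az":0,"grip":-1}]'>/dev/null;python3 st.py
```

```text
11.3167 [0.6066 0.3086 0.0981] yaw 89.97 tilt [0.0026 0.0005] F [ 0.17 -0.26  9.83] w 0.014395161718292086 q [ 0.37  0.52  1.45 -0.    1.16  0.37]
11.4833 [0.6066 0.3086 0.098 ] yaw 89.97 tilt [0.0026 0.0006] F [ 0.34 -1.32  9.73] w 0.01423601021326607 q [ 0.37  0.52  1.46 -0.    1.16  0.37]
```

```bash
python3 -m jog '[{"dx":0,"dy":0,"dz":0.002,"ax":0,"ay":0,"az":0,"grip":-1},{"dx":0,"dy":0,"dz":0.002,"ax":0,"ay":0,"az":0,"grip":-1}]'>/dev/null;python3 st.py
python3 -c "
from rig import manip
print(manip.get_state()['contact_force'])"
```

```text
11.65 [0.6066 0.3087 0.098 ] yaw 89.97 tilt [0.003  0.0007] F [-0.77 -1.74 12.38] w 0.014265543664277262 q [ 0.37  0.52  1.46 -0.    1.16  0.37]
[-0.77343491 -1.74286846 12.37799228]
```

```bash
python3 -m jog '[{"dx":0,"dy":0,"dz":-0.012,"ax":0,"ay":0,"az":0,"grip":-1},{"dx":0,"dy":0,"dz":-0.024,"ax":0,"ay":0,"az":0,"grip":-1},{"dx":0,"dy":0,"dz":-0.036,"ax":0,"ay":0,"az":0,"grip":-1},{"dx":0,"dy":0,"dz":-0.044,"ax":0,"ay":0,"az":0,"grip":-1},{"dx":0,"dy":0,"dz":-0.044,"ax":0,"ay":0,"az":0,"grip":-1}]'>/dev/null;python3 st.py
python3 -m jog '[{"dx":0,"dy":0,"dz":0,"ax":0,"ay":0,"az":0,"grip":-1},{"dx":0,"dy":0,"dz":0,"ax":0,"ay":0,"az":0,"grip":-1},{"dx":0,"dy":0,"dz":0,"ax":0,"ay":0,"az":0,"grip":-1}]'>/dev/null;python3 st.py
```

```text
12.0667 [0.6063 0.3086 0.1069] yaw 89.97 tilt [0.0013 0.0001] F [3.04 0.95 0.38] w 0.014338166884311686 q [ 0.37  0.51  1.44 -0.    1.18  0.37]
12.3167 [0.6062 0.3086 0.1066] yaw 89.97 tilt [0.0012 0.0001] F [3.98 1.96 0.84] w 0.014623159052972888 q [ 0.37  0.51  1.44 -0.    1.18  0.37]
```

```bash
python3 -m jog '[{"dx":0.001,"dy":0.004,"dz":0,"ax":0,"ay":0,"az":0,"grip":-1},{"dx":0.001,"dy":0.004,"dz":0,"ax":0,"ay":0,"az":0,"grip":-1},{"dx":0.001,"dy":0.004,"dz":0,"ax":0,"ay":0,"az":0,"grip":-1}]'>/dev/null;python3 st.py
python3 -m jog '[{"dx":0,"dy":0,"dz":-0.016,"ax":0,"ay":0,"az":0,"grip":-1},{"dx":0,"dy":0,"dz":-0.024,"ax":0,"ay":0,"az":0,"grip":-1},{"dx":0,"dy":0,"dz":-0.024,"ax":0,"ay":0,"az":0,"grip":-1}]'>/dev/null;python3 st.py
python3 -m jog '[{"dx":0,"dy":0,"dz":0,"ax":0,"ay":0,"az":0,"grip":-1},{"dx":0,"dy":0,"dz":0,"ax":0,"ay":0,"az":0,"grip":-1},{"dx":0,"dy":0,"dz":0,"ax":0,"ay":0,"az":0,"grip":-1}]'>/dev/null;python3 st.py
```

```text
12.5667 [0.6062 0.3086 0.1065] yaw 89.97 tilt [-0.0009 -0.0004] F [ 3.1  -0.05 -0.68] w 0.014282896982264679 q [ 0.37  0.51  1.44 -0.    1.19  0.37]
12.8167 [0.6062 0.3086 0.1132] yaw 89.97 tilt [-0.0007 -0.0003] F [ 2.1   0.66 -1.12] w 0.014335037827864704 q [ 0.37  0.51  1.43 -0.    1.2   0.37]
13.0667 [0.6061 0.3087 0.1125] yaw 89.97 tilt [-0.0009 -0.0004] F [ 0.84 -0.   -0.21] w 0.014155734317444298 q [ 0.37  0.51  1.43 -0.    1.2   0.37]
```

```bash
python3 -m jog '[{"dx":0,"dy":0,"dz":0.01,"ax":0,"ay":0,"az":0,"grip":-1},{"dx":0,"dy":0,"dz":0.018,"ax":0,"ay":0,"az":0,"grip":-1},{"dx":0,"dy":0,"dz":0.018,"ax":0,"ay":0,"az":0,"grip":-1}]'>/dev/null;python3 st.py
python3 -m jog '[{"dx":0,"dy":0,"dz":0,"ax":0,"ay":0,"az":0,"grip":-0.05},{"dx":0,"dy":0,"dz":0,"ax":0,"ay":0,"az":0,"grip":-0.05},{"dx":0,"dy":0,"dz":0,"ax":0,"ay":0,"az":0,"grip":-0.05},{"dx":0,"dy":0,"dz":0,"ax":0,"ay":0,"az":0,"grip":-0.05},{"dx":0,"dy":0,"dz":0,"ax":0,"ay":0,"az":0,"grip":-0.05}]'>/dev/null;python3 st.py; python3 look.py w7
python3 - <<'E'
# silhouette of flange (bright grey) vs block in the wrist view, same tool-relative pose as w3
import numpy as np,cv2
from h import *
d=np.load("w7.npz");e=np.load("w3.npz")
for n,q in (("w3 near home",e),("w7",d)):
    g=cv2.cvtColor(q["img"],cv2.COLOR_RGB2GRAY); col=g[150:300,259:262].mean(1).astype(int); print(n,q["pos"],list(col[::2]))
E
```

```text
13.3167 [0.6061 0.3087 0.1076] yaw 89.97 tilt [-0.001  -0.0004] F [ 1.24  0.1  -1.  ] w 0.014353103526911526 q [0.37 0.51 1.44 0.   1.19 0.37]
13.7333 [0.6063 0.3087 0.1083] yaw 89.98 tilt [-0.0004 -0.0002] F [-0.36 -0.45  0.81] w 0.04073999547980537 q [ 0.37  0.51  1.44 -0.    1.19  0.37]
w3 near home [0.43615288 0.30452704 0.09709841] [np.int64(55), np.int64(59), np.int64(63), np.int64(65), np.int64(62), np.int64(52), np.int64(32), np.int64(31), np.int64(33), np.int64(34), np.int64(34), np.int64(37), np.int64(35), np.int64(35), np.int64(34), np.int64(32), np.int64(66), np.int64(110), np.int64(215), np.int64(238), np.int64(143), np.int64(49), np.int64(39), np.int64(39), np.int64(38), np.int64(40), np.int64(40), np.int64(63), np.int64(87), np.int64(87), np.int64(88), np.int64(100), np.int64(99), np.int64(98), np.int64(98), np.int64(98), np.int64(98), np.int64(98), np.int64(96), np.int64(68), np.int64(38), np.int64(39), np.int64(39), np.int64(39), np.int64(39), np.int64(39), np.int64(39), np.int64(39), np.int64(39), np.int64(38), np.int64(39), np.int64(39), np.int64(40), np.int64(39),
[... 688 characters left out ...]
np.int64(40), np.int64(45), np.int64(78), np.int64(87), np.int64(88), np.int64(92), np.int64(101), np.int64(99), np.int64(98), np.int64(98), np.int64(98), np.int64(97), np.int64(97), np.int64(89), np.int64(47), np.int64(38), np.int64(39), np.int64(39), np.int64(40), np.int64(38), np.int64(39), np.int64(38), np.int64(38), np.int64(39), np.int64(39), np.int64(39), np.int64(39), np.int64(39), np.int64(39), np.int64(39), np.int64(38), np.int64(39), np.int64(44), np.int64(44), np.int64(44), np.int64(44), np.int64(44), np.int64(43), np.int64(43), np.int64(43), np.int64(43), np.int64(43), np.int64(43), np.int64(43), np.int64(43), np.int64(46), np.int64(51), np.int64(53), np.int64(53), np.int64(81)]
```

```bash
python3 -m jog '[{"dx":0,"dy":0,"dz":-0.05,"ax":0,"ay":0,"az":0,"grip":-0.05},{"dx":0,"dy":0,"dz":-0.13,"ax":0,"ay":0,"az":0,"grip":-0.05},{"dx":0,"dy":0,"dz":-0.2,"ax":0,"ay":0,"az":0,"grip":-0.05},{"dx":0.01,"dy":0,"dz":-0.22,"ax":0,"ay":0,"az":0,"grip":-0.05},{"dx":0.01,"dy":0,"dz":-0.22,"ax":0,"ay":0,"az":0,"grip":-0.05}]'>/dev/null;python3 st.py
python3 -m jog '[{"dx":0,"dy":0,"dz":0,"ax":0,"ay":0,"az":0,"grip":-1},{"dx":0,"dy":0,"dz":0,"ax":0,"ay":0,"az":0,"grip":-1},{"dx":0,"dy":0,"dz":0,"ax":0,"ay":0,"az":0,"grip":-1},{"dx":0,"dy":0,"dz":0,"ax":0,"ay":0,"az":0,"grip":-1},{"dx":0,"dy":0,"dz":0,"ax":0,"ay":0,"az":0,"grip":-1}]' 20 >/dev/null;python3 st.py
```

```text
14.2 [0.6076 0.3121 0.1652] yaw 89.98 tilt [0.0037 0.0018] F [-0.6   0.42 -0.69] w 0.04033913241879251 q [0.37 0.47 1.36 0.   1.3  0.37]
14.6167 [0.6062 0.3111 0.1624] yaw 89.97 tilt [-0.0014 -0.0006] F [ 0.66 -0.29 -0.33] w -0.00020283859280250288 q [ 0.37  0.48  1.36 -0.    1.3   0.37]
```

```bash
python3 -m jog '[{"dx":0,"dy":0,"dz":0.03,"ax":0,"ay":0,"az":0,"grip":-1},{"dx":0,"dy":0,"dz":0.06,"ax":0,"ay":0,"az":0,"grip":-1},{"dx":0,"dy":0,"dz":0.08,"ax":0,"ay":0,"az":0,"grip":-1},{"dx":0,"dy":0,"dz":0.096,"ax":0,"ay":0,"az":0,"grip":-1},{"dx":0,"dy":0,"dz":0.096,"ax":0,"ay":0,"az":0,"grip":-1}]' >/dev/null;python3 st.py
python3 -m jog '[{"dx":0,"dy":0,"dz":0.008,"ax":0,"ay":0,"az":0,"grip":-1},{"dx":0,"dy":0,"dz":0.016,"ax":0,"ay":0,"az":0,"grip":-1},{"dx":0,"dy":0,"dz":0.016,"ax":0,"ay":0,"az":0,"grip":-1}]' >/dev/null;python3 st.py
```

```text
15.0333 [0.6057 0.3109 0.1376] yaw 89.97 tilt [-0.0025 -0.0011] F [-0.11 -0.06 -1.05] w -0.0002350054041094731 q [ 0.37  0.49  1.4  -0.    1.25  0.37]
15.2833 [0.6066 0.3113 0.1351] yaw 89.97 tilt [ 0.0001 -0.0001] F [-0.05 -0.04  0.01] w 0.00017046028842406365 q [ 0.37  0.49  1.4  -0.    1.25  0.37]
```

```bash
python3 -m jog '[{"dx":0,"dy":0,"dz":0.008,"ax":0,"ay":0,"az":0,"grip":-1},{"dx":0,"dy":0,"dz":0.014,"ax":0,"ay":0,"az":0,"grip":-1},{"dx":0,"dy":0,"dz":0.014,"ax":0,"ay":0,"az":0,"grip":-1}]' >/dev/null;python3 st.py
python3 -m jog '[{"dx":0,"dy":0,"dz":0.004,"ax":0,"ay":0,"az":0,"grip":-1},{"dx":0,"dy":0,"dz":0.008,"ax":0,"ay":0,"az":0,"grip":-1},{"dx":0,"dy":0,"dz":0.008,"ax":0,"ay":0,"az":0,"grip":-1}]' >/dev/null;python3 st.py
```

```text
15.5333 [0.6066 0.3113 0.1317] yaw 89.97 tilt [0.0002 0.    ] F [-0.35 -0.96  1.28] w -2.157783294786736e-05 q [ 0.37  0.5   1.41 -0.    1.24  0.37]
15.7833 [0.6066 0.3113 0.1302] yaw 89.97 tilt [0.0005 0.0001] F [-1.15 -1.26  4.02] w 0.0002458371425687986 q [ 0.37  0.5   1.41 -0.    1.24  0.37]
```

```bash
python3 -m jog '[{"dx":0,"dy":0,"dz":0.004,"ax":0,"ay":0,"az":0,"grip":-1},{"dx":0,"dy":0,"dz":0.004,"ax":0,"ay":0,"az":0,"grip":-1}]' >/dev/null;python3 st.py
python3 -m jog '[{"dx":0,"dy":0,"dz":0.004,"ax":0,"ay":0,"az":0,"grip":-1},{"dx":0,"dy":0,"dz":0.004,"ax":0,"ay":0,"az":0,"grip":-1}]' >/dev/null;python3 st.py
```

```text
15.95 [0.6067 0.3113 0.13  ] yaw 89.98 tilt [0.0011 0.0003] F [-1.66 -0.49  7.49] w -9.71850533885424e-05 q [ 0.37  0.5   1.41 -0.    1.23  0.37]
16.1167 [0.6068 0.3114 0.1298] yaw 89.98 tilt [0.0016 0.0005] F [-2.48 -0.46  9.16] w -0.00010339786575987586 q [ 0.37  0.5   1.41 -0.    1.23  0.37]
```

```bash
python3 -m jog '[{"dx":0,"dy":-0.002,"dz":0.003,"ax":0,"ay":0,"az":0,"grip":-1},{"dx":0,"dy":-0.002,"dz":0.003,"ax":0,"ay":0,"az":0,"grip":-1}]' >/dev/null;python3 st.py
```

```text
16.2833 [0.6067 0.3114 0.1298] yaw 89.98 tilt [0.0031 0.0007] F [-1.92 -1.52 12.48] w -4.6296936811562174e-05 q [ 0.37  0.5   1.41 -0.    1.23  0.37]
```

```bash
python3 -m jog '[{"dx":0,"dy":0,"dz":-0.02,"ax":0,"ay":0,"az":0,"grip":-1},{"dx":0,"dy":0,"dz":-0.036,"ax":0,"ay":0,"az":0,"grip":-1},{"dx":0,"dy":0,"dz":-0.052,"ax":0,"ay":0,"az":0,"grip":-1},{"dx":0,"dy":0,"dz":-0.068,"ax":0,"ay":0,"az":0,"grip":-1},{"dx":0,"dy":0,"dz":-0.1,"ax":0,"ay":0,"az":0,"grip":-1}]' >/dev/null;python3 st.py
python3 -m jog '[{"dx":0,"dy":-0.1,"dz":-0.15,"ax":0,"ay":0,"az":0,"grip":-1},{"dx":-0.02,"dy":-0.25,"dz":-0.25,"ax":0,"ay":0,"az":0,"grip":-1},{"dx":-0.02,"dy":-0.38,"dz":-0.3,"ax":0,"ay":0,"az":0,"grip":-1},{"dx":-0.02,"dy":-0.38,"dz":-0.3,"ax":0,"ay":0,"az":0,"grip":-1},{"dx":-0.02,"dy":-0.38,"dz":-0.3,"ax":0,"ay":0,"az":0,"grip":-1}]' >/dev/null
python3 -m jog '[{"dx":0,"dy":0,"dz":0,"ax":0,"ay":0,"az":0,"grip":-1},{"dx":0,"dy":0,"dz":0,"ax":0,"ay":0,"az":0,"grip":-1},{"dx":0,"dy":0,"dz":0,"ax":0,"ay":0,"az":0,"grip":-1},{"dx":0,"dy":0,"dz":0,"ax":0,"ay":0,"az":0,"grip":-1},{"dx":0,"dy":0,"dz":0,"ax":0,"ay":0,"az":0,"grip":-1}]' >/dev/null;python3 st.py;python3 look.py w8
python3 - <<'E'
import numpy as np,cv2
from h import *
np.set_printoptions(precision=4,suppress=True)
d=np.load("w8.npz");c=wristcam(d,dict(position=d["pos"],ee_rot=d["ee"]))
# apparent size of the pans -> their heights: bright low-saturation regions
h=cv2.cvtColor(d["img"],cv2.COLOR_RGB2HSV)
m=((h[:,:,1]<40)&(h[:,:,2]>85)).astype(np.uint8)
m=cv2.morphologyEx(m,cv2.MORPH_CLOSE,np.ones((5,5)))
n,l,s,cc=cv2.connectedComponentsWithStats(m)
for i in range(1,n):
    if s[i,4]>800:
        k,_=cv2.findContours((l==i).astype(np.uint8),0,2);b=cv2.minAreaRect(k[0]);print(s[i],b,[c.plane(*p,.067)[:2].round(3).tolist() for p in cv2.boxPoints(b)])
print("pred centers near/far",c.px([.4385,.256,.067]),c.px([.608,.261,.067]))
E
```

```text
16.7 [0.6054 0.311  0.1511] yaw 89.97 tilt [-0.0023 -0.001 ] F [-0.6  -0.2   0.58] w 4.5552426493543336e-05 q [ 0.37  0.48  1.38 -0.    1.28  0.37]
17.5333 [0.5116 0.3061 0.226 ] yaw 89.94 tilt [-0.0014 -0.0008] F [-0.58 -0.14  0.43] w 0.00015577283837801622 q [ 0.42  0.31  1.47 -0.    1.37  0.42]
[    0     0   512   121 52065] ((255.5, 60.0), (120.0, 511.0), 90.0) [[0.274, 0.468], [0.742, 0.467], [0.773, 0.359], [0.242, 0.36]]
[ 287  145  105  133 8195] ((337.3234558105469, 207.45150756835938), (95.19046020507812, 136.46737670898438), 6.934349060058594) [[0.539, 0.178], [0.553, 0.345], [0.654, 0.333], [0.66, 0.161]]
[ 144  149   94  121 7320] ((191.19869995117188, 209.66543579101562), (119.48857879638672, 90.35626983642578), 87.79740142822266) [[0.387, 0.327], [0.484, 0.33], [0.486, 0.18], [0.373, 0.175]]
[ 436  235   76  133 6499] ((483.1584777832031, 300.046875), (73.427490234375, 130.2150421142578), 14.511058807373047) [[0.753, 0.038], [0.753, 0.235], [0.844, 0.21], [0.862, 0.003]]
pred centers near/far [196.2952 211.8317] [343.1703 207.713 ]
```

Run:
```python
import numpy as np,cv2
from h import *
for f in ("w5","w8"):
    d=np.load(f+".npz");c=wristcam(d,dict(position=d["pos"],ee_rot=d["ee"]))
    g=cv2.cvtColor(d["img"],cv2.COLOR_RGB2GRAY).astype(float)
    Y=.317 # just in front of the blocks, on the pans
    for n,x in (("near",.4385),("far",.608)):
        w=[]
        for z in (.056,.067,.078):
            v=int(round(c.px([x,.322,z])[1]));pl,pr=c.px([x-.05,.322,z])[0],c.px([x+.05,.322,z])[0]
            row=g[v-1:v+2].mean(0);gr=np.gradient(row)
            l=int(pl)-8+np.argmax(np.abs(gr[int(pl)-8:int(pl)+9]));r=int(pr)-8+np.argmax(np.abs(gr[int(pr)-8:int(pr)+9]))
            w.append((z,round(pr-pl,1),r-l,int(l),int(r)))
        print(f,n,w)
```

```text
w5 near [(0.056, np.float64(102.8), np.int64(101), 109, 210), (0.067, np.float64(106.8), np.int64(101), 110, 211), (0.078, np.float64(111.2), np.int64(101), 110, 211)]
w5 far [(0.056, np.float64(103.2), np.int64(105), 291, 396), (0.067, np.float64(107.3), np.int64(105), 291, 396), (0.078, np.float64(111.7), np.int64(104), 291, 395)]
w8 near [(0.056, np.float64(89.3), np.int64(89), 144, 233), (0.067, np.float64(92.3), np.int64(89), 144, 233), (0.078, np.float64(95.6), np.int64(88), 145, 233)]
w8 far [(0.056, np.float64(89.5), np.int64(89), 302, 391), (0.067, np.float64(92.5), np.int64(89), 302, 391), (0.078, np.float64(95.8), np.int64(90), 301, 391)]
```

The two pans now look equally wide in the wrist view (89 px each, against 101 and 105 before), so they are level. I'm handing in.

```bash
python3 -c "
from rig import manip
print(manip.sign_off())"
```

```text
the job is handed in; nothing more can be done
None
```

I moved weight_1 from the low near pan to the free left socket of the far pan and pressed it until it would go no further, at about 12.5 N. In the last wrist image the two pans look level, and the job is handed in at about 17.5 s.

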